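# Find the stamped parts crate and push it over the dispatch line

### The arm

A 7-joint arm with a two-finger parallel gripper is mounted at the origin on the work surface. World frame = base frame: x ahead of the robot, y to its left, z up, the work surface at z = 0. Lengths are in m, angles in rad, forces in N, time in s.
With the tool pointing down it reaches from about 0.4 to 0.85 m from the base axis. Payload 10.4 kg.
Tool frame: the origin (TCP) lies on the centre line of the jaws, within the pads' length; the fingertips stand 14 mm ahead of it and the grasp point (between the pads) lies 5 mm behind it (tip_reach is the z of the fingertips in the tool frame, in m); z points along the fingers, x is the direction in which the jaws open and shut, and the axes are right-handed (so a half turn about z gives the same grasp; the last joint's range is limited). The gripper opens to 87 mm and grips with 3 to 60 N. Pads are 19 mm wide; open, the fingers measure 117 mm over their backs; the gripper's body (75 mm by 190 mm) begins 51 mm behind the grasp point.
Start: joints at [-1.349, 0.332, -0.065, 1.46, 0.022, 1.35, -0.088], TCP at [0.151, 0.606, 0.237] pointing down, gripper open.
Joint ranges: [-2.6, 2.6], [-0.5, 2.12], [-1.47, 1.34], [0.16, 2.42], [-1.27, 4.41], [0.06, 2.06], [-2.6, 2.6]. Speed limits (rad/s): [2.22, 2.22, 2.79, 2.79, 3.14, 3.14, 3.14].

### API

Orientations are given as a unit quaternion [x, y, z, w].
In Python, from bench import * gives the robot as it stands.
- The arm moves only by the tool carry_out, never from a script. Its argument "rows" is a list of rows, each a list of 5 numbers: the closure, from -1 (fully open) to 1 (shut), so that 0 is half open, then the shift along the tool's x, y, z in units of 30 mm (1.0 is 30 mm), then the turn about the tool's z in units of 5 degrees (1.0 is 5 degrees). In form: [[jaw, x, y, z, turn], ...]. A call has 1 to 20 rows; each row shifts and turns the pose as measured when the row begins, along the tool's axes as they then stand; what a row does not reach is not made up. A row lasts 1/12 s, in which the tool goes at most 41.7 mm and 7.16 degrees, less where a joint would pass 70% of its speed; a pose out of reach is approached as far as the arm can. A call is refused whole if a number of a shift passes 1 or a number of a turn 1, either way. A call with a gripper value outside its range is refused whole. The fingers move at their own pace and stop on an object; "force" is the grip in N (left out, the last holds). Time passes only in rows, so rows that do not move let the fingers close. It gives the time, the measured TCP pose, the force and the opening at its end, in the units of the state.
- read_state(): the state, without advancing time (a new reading comes with each control period).
- camera(name): name is "scene" or "top"; returns the picture (480x640x3 uint8, blue, green, red); there is no depth.
- camera_info(name): a dict with "fx", "fy", "cx", "cy" (pixels), "dist_coeffs" ([k1, k2, p1, p2, k3] as OpenCV has them; the pictures are not rectified), "extrinsics" (4x4, takes a point from camera to world coordinates). Camera axes: x right, y down, z forward; pixel columns grow to the right and rows downward; lengths in m; the calibration is good to about 2 mm. A picture is of the moment at which its call begins. camera_info takes no time and is no camera call.
- close_job(): hands the job in, once; it reports no verdict.
Trained networks look in the newest picture that a camera, given by its name, has taken for a name from the list of things; names that differ only in an ending like _2 or _b are one class to them, and where a whole thing is asked for, a point or a joint stands for the part that bears it (a point fixed in the world has none). Each returns a list of dicts, best first, with "conf" (0 to 1); they miss things now and then, are a little off and sometimes report something else, mostly with a low value. They report only what shows in the picture. A call takes as long as a camera call. They do not tell look-alikes from the thing itself.
- recognise(query, camera): "box" ([centre column, centre row, width, height] in pixels, round what is visible of it).
- silhouettes(query, camera): "mask" (480x640 bool, what is visible of it) and "box" ([centre column, centre row, width, height] in pixels, round what is visible of it).
- pinpoint(query, camera): "xy" ([column, row] in pixels: a listed point, or the origin of a listed thing).
The state is a dict: "time": time; "joint_positions": joint angles; "joint_vel": joint speeds; "joint_torque": joint torques, N m; "ee_pos": TCP position; "eef_rot": TCP orientation; "ft_force": force on the tool from outside, world axes, zero at the start; "torque": the same for the moment, N m; "width": finger opening in m.
Only numpy, scipy, OpenCV 4.12 (cv2) and the standard library are available. Lean on these libraries where they do the work, as an engineer would, in place of code of your own. Each camera call takes 0.05 s, during which the arm holds its last target. There are 200 camera calls.

### The job

One of the two blue parts crates has a red stamp on its underside: with the fingertips, tip each crate over towards the robot, so that it stands on its near side and shows its underside. When both have been tipped, push the stamped one, still standing on its side, away from the robot until all of it is just past the yellow dispatch line (no more than 5 cm beyond it), and leave the other standing on its side where it was tipped. Never lift a crate off the bench, and do not disturb the other things.

Things in the scene. Friction and masses are not known exactly. Their poses are not given: they have to be found in the camera images.
- crate_a: blue lidded parts crate, closed, one of two alike: 80 (its x) x 140 (its y) x 70 mm high, flat walls; 0.4-0.65 kg, centre of mass 36 mm up in the middle. Underneath a white label, on one crate with a red stamp. Origin: centre of the underside, at bench height when flat; x axis away from the robot, z up. Tipped onto its near side it stands 80 mm high and 70 mm deep, its x axis up, its lid towards the robot
- crate_b: the other crate, alike in size and axes. On both: rubber feet at the four bottom corners grip the bench (friction 1.0 to 1.4), so a push on the far wall near its top (2 to 5 N) turns the crate about its near bottom edge; past about 0.85 rad it falls over onto its near wall by itself. On its side it slides (friction 0.5 to 0.7) if pushed less than 45 mm up
- stamp (a point): centre of the red round stamp, 52 mm across, in the middle of the underside of the stamped crate
- dispatch_line: yellow tape line on the bench beyond the crates, 24 mm wide, 700 mm long along its y axis, flat. Origin: middle of the far edge of the tape; its x axis points away from the robot, square to the line, and anything with x above 0 in this frame is past the line
- crate_a_near (a point): middle of the near bottom edge of crate_a (the edge it turns about when tipped towards the robot)
- crate_a_far (a point): middle of the far bottom edge of crate_a; 80 mm up when the crate stands on its near side
- crate_a_ll (a point): left end of the near top edge of crate_a (lid edge, 70 mm above the near bottom edge when flat; on the bench, at the face towards the robot, when it stands on its near side)
- crate_a_lr (a point): right end of that same near top edge of crate_a, 140 mm from the left end
- crate_b_near (a point): middle of the near bottom edge of crate_b (the edge it turns about when tipped towards the robot)
- crate_b_far (a point): middle of the far bottom edge of crate_b; 80 mm up when the crate stands on its near side
- crate_b_ll (a point): left end of the near top edge of crate_b (lid edge, 70 mm above the near bottom edge when flat; on the bench, at the face towards the robot, when it stands on its near side)
- crate_b_lr (a point): right end of that same near top edge of crate_b, 140 mm from the left end
- padlock_mid (a point): bystander, leave alone: brass padlock lying flat, 75 x 46 x 22 mm; point: its centre
- cylinder_lock_mid (a point): bystander, leave alone: steel door-lock cylinder lying on its narrow edge, 65 x 17 x 33 mm; point: its centre
- screwdriver_grip (a point): bystander, leave alone: red-handled screwdriver lying on the blue bench mat, about 200 mm long (point: on its handle)
- key_fob_mid (a point): bystander, leave alone: black car key fob lying on the mat, 95 x 34 x 14 mm; point: its centre
- glue_jar_mid (a point): bystander, leave alone: amber jar with a black cap standing on the mat, 48 mm wide, 60 mm high; point: its centre
- spray_can_mid (a point): bystander, leave alone: white spray can with a blue band and a red cap, 52 mm wide, 160 mm high; point: its centre
- blank_box_mid (a point): bystander, leave alone: small cardboard box of key blanks, 90 x 60 x 45 mm; point: its centre
There are look-alikes about, which are no part of the job. What is shaped like the crate_a but pink is not meant.

How it is judged:
On the way:
1. both crates stand on their near sides, the stamped one still short of the line (height (world z) of each of crate_a_near, crate_b_near below 0.02 m and height (world z) of each of crate_a_far, crate_b_far above 0.065 m and x of crate_a_near in the frame of dispatch_line below 0 m), for 0.3 s.
At the end, for the whole second after the job is handed in: both crates stand on their near sides at rest; all of the stamped one is past the far edge of the yellow line, its rearmost corner at most 60 mm past it, within the length of the line; the near bottom edge of the other is within 50 mm of where it began (height (world z) of each of crate_a_near, crate_b_near below 0.02 m and height (world z) of each of crate_a_far, crate_b_far above 0.065 m and x of each of crate_a_near, crate_a_ll, crate_a_lr in the frame of dispatch_line above 0 m and x of any of crate_a_ll, crate_a_lr in the frame of dispatch_line below 0.06 m and y of crate_a in the frame of dispatch_line between -0.35 and 0.35 m and distance of crate_b_near from where it was at the start of the episode below 0.05 m and linear speed of each of crate_a, crate_b below 0.01 m/s); the robot touches nothing.
It fails at once if crate_a is lifted off the bench or turned upside down (its near and far bottom edges both more than 20 mm up) (height (world z) of each of crate_a_near, crate_a_far above 0.02 m).
It fails at once if crate_b is lifted off the bench or turned upside down (its near and far bottom edges both more than 20 mm up) (height (world z) of each of crate_b_near, crate_b_far above 0.02 m).
It fails at once if a bystander is moved more than 30 mm (distance of any of padlock_mid, cylinder_lock_mid, screwdriver_grip, key_fob_mid, glue_jar_mid, spray_can_mid, blank_box_mid from where it was at the start of the episode above 0.03 m).
It also fails if it takes over 61 s, if anything falls off the work surface, if the arm or the gripper's body presses on something with over 40 N, if the wrist force passes 120 N, or if a joint passes its speed limit or range.

## Working session

There is one attempt and no reset: what is moved stays moved. The work goes in short steps, Python scripts to look and compute and a tool call to move; the robot and the scene stay as the last step left them, time stands still between calls to the robot, and variables do not carry over. Pictures are saved under pics/ and viewed, about 8 in all and at most 12, crops included, and the job is handed in when it is done.

Besides the shell and the picture viewer there is one more tool, called after ">>>" in YAML: its name, and indented under it one key for each argument. carry_out: Moves the arm, as the interface text tells. Its arguments: {"type":"object","properties":{"rows":{"type":"array","items":{"type":"array","items":{"type":"number"}}},"force":{"type":"number"}},"required":["rows"]}

```bash
mkdir -p pics
cat > h.py <<'E'
from bench import *
import numpy as np, cv2
from scipy.spatial.transform import Rotation as R
def ground(px,cam,z=0.):
    i=camera_info(cam);K=np.array([[i['fx'],0,i['cx']],[0,i['fy'],i['cy']],[0,0,1.]])
    u=cv2.undistortPoints(np.array(px,float).reshape(-1,1,2),K,np.array(i['dist_coeffs']))[:,0]
    T=np.array(i['extrinsics']);d=np.c_[u,np.ones(len(u))]@T[:3,:3].T;o=T[:3,3]
    return o+d*((z-o[2])/d[:,2])[:,None]
def pose():
    s=read_state();print(s['time'],np.round(s['ee_pos'],4),np.round(R.from_quat(s['eef_rot']).as_matrix(),3).tolist(),np.round(s['ft_force'],1),s['width'])
E
python3 - <<'E'
from h import *
pose()
for c in('top','scene'):
    cv2.imwrite(f'pics/{c}0.png',camera(c)); print(c,np.round(camera_info(c)['extrinsics'],2).tolist())
    for q,z in (('crate_a',.0),('dispatch_line',0),('crate_a_near',0),('crate_a_far',0),('crate_a_ll',.07),('crate_a_lr',.07)):
        for r in pinpoint(q,c): print(q,round(r['conf'],2),np.round(r['xy']),np.round(ground([r['xy']],c,z)[0],3))
E
```

```text
0.0 [0.1514 0.606  0.2358] [[0.242, 0.97, -0.0], [0.97, -0.242, -0.001], [-0.001, 0.0, -1.0]] [-0.3 -0.2 -0.4] 0.0873980325408896
top [[0.01, -0.98, 0.2, 0.32], [-1.0, -0.01, -0.01, -0.02], [0.01, -0.2, -0.98, 1.18], [0.0, 0.0, 0.0, 1.0]]
crate_a 0.97 [393. 358.] [ 0.291 -0.225  0.   ]
crate_a 0.92 [359. 256.] [ 0.546 -0.142  0.   ]
crate_a 0.68 [228. 245.] [0.571 0.196 0.   ]
crate_a 0.68 [271. 329.] [0.358 0.077 0.   ]
dispatch_line 0.85 [309. 210.] [ 0.669 -0.013  0.   ]
dispatch_line 0.24 [128. 202.] [0.682 0.46  0.   ]
crate_a_near 0.81 [384. 354.] [ 0.301 -0.202  0.   ]
crate_a_near 0.62 [228. 263.] [0.524 0.192 0.   ]
crate_a_far 0.97 [279. 346.] [0.316 0.057 0.   ]
crate_a_ll 0.98 [290. 300.] [0.423 0.028 0.07 ]
crate_a_ll 0.94 [194. 254.] [0.532 0.264 0.07 ]
crate_a_ll 0.74 [402. 328.] [ 0.361 -0.235  0.07 ]
crate_a_lr 0.95 [252. 256.] [0.529 0.123 0.07 ]
crate_a_lr 0.7 [374. 377.] [ 0.25  -0.168  0.07 ]
crate_a_lr 0.67 [242. 324.] [0.367 0.141 0.07 ]
crate_a_lr 0.6 [463. 211.] [ 0.65  -0.396  0.07 ]
scene [[0.69, 0.44, -0.58, 1.1], [0.73, -0.4, 0.56, -0.59], [0.01, -0.81, -
[... 230 characters left out ...]
patch_line 0.68 [296. 295.] [ 0.6   -0.152  0.   ]
dispatch_line 0.64 [134. 295.] [ 0.374 -0.399  0.   ]
crate_a_near 0.83 [311. 211.] [0.39  0.088 0.   ]
crate_a_near 0.76 [201. 243.] [ 0.315 -0.202  0.   ]
crate_a_near 0.44 [293. 233.] [ 0.433 -0.014  0.   ]
crate_a_far 0.6 [406. 236.] [0.63  0.186 0.   ]
crate_a_ll 0.97 [398. 188.] [0.54  0.254 0.07 ]
crate_a_ll 0.87 [199. 236.] [ 0.377 -0.234  0.07 ]
crate_a_ll 0.63 [300. 204.] [0.429 0.015 0.07 ]
crate_a_lr 0.97 [320. 178.] [0.369 0.14  0.07 ]
crate_a_lr 0.8 [197. 202.] [ 0.252 -0.163  0.07 ]
crate_a_lr 0.58 [363. 207.] [0.538 0.122 0.07 ]
crate_a_lr 0.27 [136. 302.] [ 0.471 -0.425  0.07 ]
crate_a_lr 0.24 [404. 233.] [0.67  0.109 0.07 ]
```

View pics/top0.png

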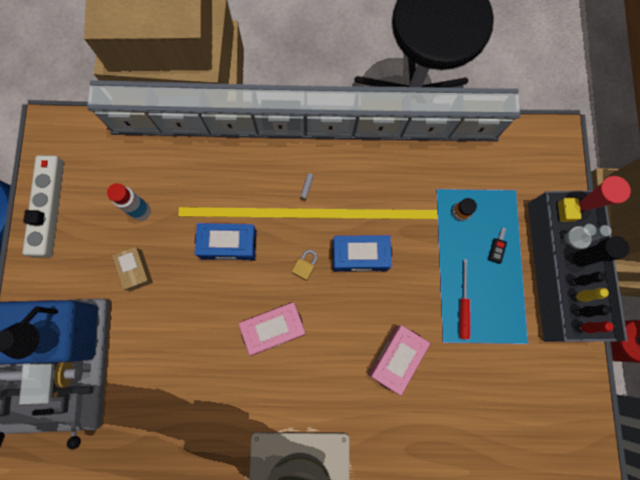

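View pics/scene0.png

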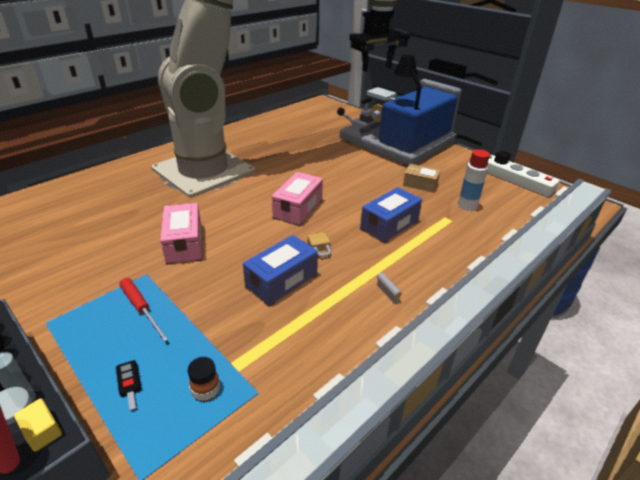

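The blue crates sit at top-view (226,242) and (362,253). The pink look-alikes are at (272,328) and (400,360), the line is at row ~213, the padlock at (304,265) and the lock cylinder at (307,186). I'll fit the crate poses next.

```bash
cat >> h.py <<'E'
from scipy.optimize import minimize
def project(P,cam):
    i=camera_info(cam);K=np.array([[i['fx'],0,i['cx']],[0,i['fy'],i['cy']],[0,0,1.]])
    W=np.linalg.inv(np.array(i['extrinsics']))
    return cv2.projectPoints(np.array(P,float),cv2.Rodrigues(W[:3,:3])[0],W[:3,3],K,np.array(i['dist_coeffs']))[0][:,0]
def hullmask(p):
    m=np.zeros((1920,2560),np.uint8);cv2.fillConvexPoly(m,cv2.convexHull(np.round(p*4).astype(np.int32)),1);return m
def blue(img):
    h=cv2.cvtColor(img,cv2.COLOR_BGR2HSV);return cv2.inRange(h,(108,120,40),(130,255,255))
def fit(imgs,x0,dims,cams=('top','scene')):
    # box pose [x,y,yaw] of centre, dims (dx,dy,dz)
    B=np.array([[a*dims[0]/2,b*dims[1]/2,c*dims[2]] for a in(-1,1) for b in(-1,1) for c in(0,1)])
    def P(v): return B@R.from_euler('z',v[2]).as_matrix().T+[v[0],v[1],0]
    T={}
    for c in cams:
        m=blue(imgs[c]);near=cv2.dilate(cv2.resize(hullmask(project(P(x0),c)),(640,480),interpolation=0),np.ones((25,25)))
        n,l,st,_=cv2.connectedComponentsWithStats(cv2.bitwise_and(m,m,mask=near));k=1+np.argmax(st[1:,4])
        ys,xs=np.nonzero(l==k);pts=np.c_[xs,ys].astype(float)
        pts=np.r_[pts+[-.4,-.4],pts+[.4,.4],pts+[-.4,.4],pts+[.4,-.4]];T[c]=hullmask(pts)
    f=lambda v:sum(1-(lambda h:(h&T[c]).sum()/(h|T[c]).sum())(hullmask(project(P(v),c))) for c in cams)
    S=np.array([x0]*4,float);S[1,0]+=.015;S[2,1]+=.015;S[3,2]+=.1
    r=minimize(f,x0,method='Nelder-Mead',options=dict(initial_simplex=S,xatol=3e-4,fatol=1e-4));return np.round(r.x,4),round(r.fun,3)
def line(img,cam='top'):
    m=cv2.inRange(cv2.cvtColor(img,cv2.COLOR_BGR2HSV),(22,150,120),(32,255,255))
    n,l,st,_=cv2.connectedComponentsWithStats(m);k=1+np.argmax(st[1:,2]);ys,xs=np.nonzero(l==k)
    g=ground(np.c_[xs,ys],cam);p=np.polyfit(g[:,1],g[:,0],1);return p,g[:,1].min(),g[:,1].max()
E
python3 - <<'E'
from h import *
I={c:cv2.imread(f'pics/{c}0.png') for c in('top','scene')}
for x0 in([.573,.194,0],[.545,-.142,0]):
    print(fit(I,x0,(.08,.14,.07)),fit(I,x0,(.08,.14,.07),('top',)),fit(I,x0,(.08,.14,.07),('scene',)))
print(line(I['top']))
print(ground([[304,265],[307,186],[128,202],[130,268],[300,310]],'top',.01))
E
```

```text
(array([0.5703, 0.1938, 0.0273]), np.float64(0.605)) (array([0.5715, 0.1932, 0.0096]), np.float64(0.063)) (array([0.5236, 0.2663, 0.0913]), np.float64(0.482))
(array([ 0.5469, -0.143 ,  0.0228]), np.float64(0.556)) (array([ 0.545 , -0.1444,  0.0124]), np.float64(0.055)) (array([ 0.5012, -0.1091,  0.1803]), np.float64(0.443))
(array([-0.00286822,  0.65949351]), np.float64(-0.3473645458177731), np.float64(0.32890037761397567))
[[ 0.51865213 -0.00202336  0.01      ]
 [ 0.72995127 -0.00659304  0.01      ]
 [ 0.67850196  0.45580162  0.01      ]
 [ 0.50569631  0.43542176  0.01      ]
 [ 0.40460375  0.00613063  0.01      ]]
```

>>> carry_out:
  rows:
    - [-1,0,0,0,-0.95]
    - [-1,0,0,0,-0.95]
    - [-1,0,0,0,-0.95]
    - [-1,-0.8,0.95,0,0]
    - [-1,-0.8,0.95,0,0]
    - [-1,-0.8,0.95,0,0]
    - [-1,-0.8,0.95,0,0]
    - [-1,-0.8,0.95,0,0]
    - [-1,-0.8,0.95,0,0]
    - [-1,-0.8,0.95,0,0]
    - [-1,-0.8,0.95,0,0]
    - [-1,-0.8,0.95,0,0]
    - [-1,-0.8,0.95,0,0]
    - [-1,-0.8,0.95,0,0]
    - [-1,-0.8,0.95,0,0]
    - [-1,-0.8,0.95,0,0]
    - [-1,-0.8,0.95,0,0]
    - [-1,0,0,0,0]

```text
time: 2.2
ee_pos: [0.5714, 0.2637, 0.2358]
eef_rot: [0.698, 0.716, 0.001, -0.001]
ft_force: [1.2, -1.8, -0.2]
width: 0.0871
```

```bash
python3 -c "
from h import *
pose()"
```

```text
2.2 [0.5714 0.2637 0.2358] [[-0.027, 1.0, 0.001], [1.0, 0.027, 0.003], [0.003, 0.001, -1.0]] [ 1.2 -1.8 -0.2] 0.08714461897725216
```

>>> carry_out:
  rows:
    - [-1,-0.65,0.85,0,0.2]
    - [-1,-0.65,0.85,0,0]
    - [-1,-0.65,0.85,0,0]
    - [-1,-0.65,0.85,0,0]
    - [-1,0,0,0.85,0]
    - [-1,0,0,0.85,0]
    - [-1,0,0,0.85,0]
    - [-1,0,0,0.85,0]
    - [-1,0,0,0.85,0]
    - [-1,0,0,0.85,0]
    - [-1,0,0,0.85,0]
    - [-1,0,0,0,0]

```text
time: 3.2
ee_pos: [0.6836, 0.18, 0.0508]
eef_rot: [0.706, 0.708, 0.003, 0.001]
ft_force: [-0.6, -0.0, -1.2]
width: 0.0871
```

>>> carry_out:
  rows:
    - [-1,0.4,-0.5,-0.5,0]
    - [-1,0,-0.5,0,0]
    - [-1,0,-0.4,0,0]
    - [-1,0,-0.1,0,0]
    - [-1,0,-0.1,0,0]
    - [-1,0,-0.1,0,0]
    - [-1,0,-0.1,0,0]
    - [-1,0,-0.1,0,0]

```text
time: 3.87
ee_pos: [0.6273, 0.1922, 0.0714]
eef_rot: [0.706, 0.708, 0.005, 0.003]
ft_force: [0.3, 1.4, 0.7]
width: 0.0872
```

Run:
```python
from h import *
pose()
I={'top':camera('top'),'scene':camera('scene')}
cv2.imwrite('pics/s1.png',I['scene'][130:330,200:520].repeat(2,0).repeat(2,1))
```

```text
3.8667 [0.6273 0.1922 0.0714] [[-0.002, 1.0, 0.01], [1.0, 0.002, 0.003], [0.003, 0.01, -1.0]] [0.3 1.4 0.7] 0.08715614356721332
```

View pics/s1.png

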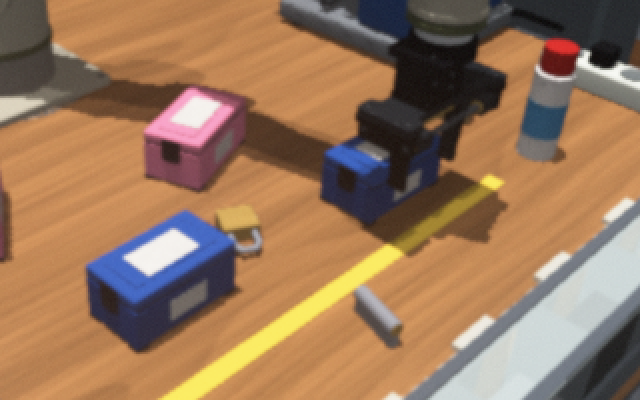

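Both fingers are behind the far wall of the left crate, at crop (400-450,170). I'll tip it along an arc.

>>> carry_out:
  rows:
    - [-1,0,-0.15,0,0]
    - [-1,0,-0.15,-0.05,0]
    - [-1,0,-0.2,-0.17,0]
    - [-1,0,-0.2,-0.17,0]
    - [-1,0,-0.2,-0.17,0]
    - [-1,0,-0.2,-0.15,0]
    - [-1,0,-0.2,-0.15,0]
    - [-1,0,-0.2,-0.12,0]
    - [-1,0,-0.2,-0.1,0]
    - [-1,0,-0.2,-0.08,0]

```text
time: 4.8
ee_pos: [0.5685, 0.1915, 0.1088]
eef_rot: [0.707, 0.707, 0.008, 0.005]
ft_force: [1.2, -0.0, 0.1]
width: 0.087
```

>>> carry_out:
  rows:
    - [-1,0,-0.2,-0.03,0]
    - [-1,0,-0.2,-0.03,0]
    - [-1,0,-0.2,0,0]
    - [-1,0,-0.2,0,0]
    - [-1,0,-0.15,0,0]
    - [-1,0,0,0,0]
    - [-1,0,0,0,0]

```text
time: 5.38
ee_pos: [0.5347, 0.1916, 0.1107]
eef_rot: [0.707, 0.708, 0.007, 0.004]
ft_force: [0.2, 0.7, 1.0]
width: 0.0873
```

Run:
```python
from h import *
pose()
I={'top':camera('top'),'scene':camera('scene')}
cv2.imwrite('pics/s2.png',I['scene'][130:330,200:520].repeat(2,0).repeat(2,1))
```

```text
5.3833 [0.5347 0.1916 0.1107] [[-0.001, 1.0, 0.016], [1.0, 0.001, 0.004], [0.004, 0.016, -1.0]] [0.2 0.7 1. ] 0.0872597284554152
```

View pics/s2.png

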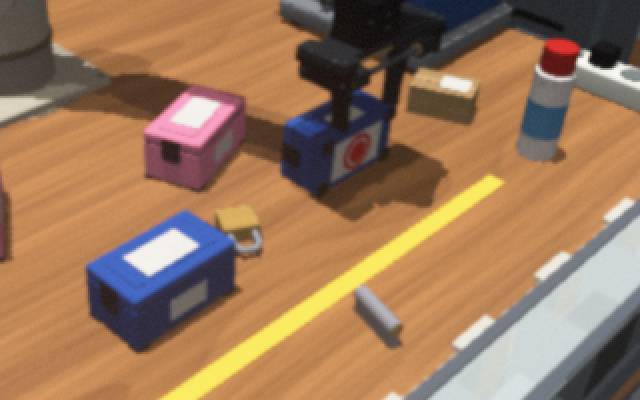

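The left crate has tipped and shows the red stamp at crop (357,150). Next is the right crate.

>>> carry_out:
  rows:
    - [-1,0,0.2,-0.6,0]
    - [-1,0,0.2,-0.6,0]
    - [-1,0,0.2,-0.6,0]
    - [-1,-0.9,0.23,0,0]
    - [-1,-0.9,0.23,0,0]
    - [-1,-0.9,0.23,0,0]
    - [-1,-0.9,0.23,0,0]
    - [-1,-0.9,0.23,0,0]
    - [-1,-0.9,0.23,0,0]
    - [-1,-0.9,0.23,0,0]
    - [-1,-0.9,0.23,0,0]
    - [-1,-0.9,0.23,0,0]
    - [-1,-0.9,0.23,0,0]
    - [-1,-0.9,0.23,0,0]
    - [-1,-0.9,0.23,0,0]
    - [-1,0,0,0,0]

```text
time: 6.82
ee_pos: [0.6416, -0.1468, 0.1633]
eef_rot: [0.705, 0.71, 0.004, 0.004]
ft_force: [-0.4, -1.3, -0.1]
width: 0.0869
```

>>> carry_out:
  rows:
    - [-1,0,0,0.75,0]
    - [-1,0,0,0.75,0]
    - [-1,0,0,0.75,0]
    - [-1,0,0,0.65,0]
    - [-1,0,-0.5,0,0]
    - [-1,0,-0.5,0,0]
    - [-1,0,-0.3,0,0]
    - [-1,0,0,0,0]

```text
time: 7.48
ee_pos: [0.6025, -0.152, 0.0681]
eef_rot: [0.707, 0.707, 0.001, 0.004]
ft_force: [-0.1, 0.3, 0.5]
width: 0.0869
```

>>> carry_out:
  rows:
    - [-1,0.25,-0.15,0,0]
    - [-1,0,-0.15,-0.1,0]
    - [-1,0,-0.2,-0.17,0]
    - [-1,0,-0.2,-0.17,0]
    - [-1,0,-0.2,-0.17,0]
    - [-1,0,-0.2,-0.15,0]
    - [-1,0,-0.2,-0.15,0]
    - [-1,0,-0.2,-0.12,0]
    - [-1,0,-0.2,-0.1,0]
    - [-1,0,-0.2,-0.08,0]

```text
time: 8.32
ee_pos: [0.5437, -0.1434, 0.1091]
eef_rot: [0.706, 0.708, 0.003, 0.007]
ft_force: [0.4, -1.0, 0.7]
width: 0.0866
```

>>> carry_out:
  rows:
    - [-1,0,-0.2,-0.03,0]
    - [-1,0,-0.2,-0.03,0]
    - [-1,0,-0.2,0,0]
    - [-1,0,-0.2,0,0]
    - [-1,0,-0.15,0,0]
    - [-1,0,0,0,0]
    - [-1,0,0,0,0]

```text
time: 8.9
ee_pos: [0.5098, -0.1436, 0.1107]
eef_rot: [0.707, 0.707, 0.003, 0.006]
ft_force: [0.4, 0.0, 0.5]
width: 0.0867
```

Run:
```python
from h import *
pose()
I={'top':camera('top'),'scene':camera('scene')}
cv2.imwrite('pics/s3.png',np.hstack([I['scene'][130:330,200:520],I['top'][180:380,150:470]]))
for x0 in([.497,.194,0],[.470,-.144,0]): print(fit(I,x0,(.07,.14,.08),('top',)))
```

```text
8.9 [ 0.5098 -0.1436  0.1107] [[-0.0, 1.0, 0.012], [1.0, 0.0, -0.004], [-0.004, 0.012, -1.0]] [0.4 0.  0.5] 0.08668019493319229
(array([ 0.4961,  0.1956, -0.0359]), np.float64(0.101))
(array([ 0.4581, -0.1208,  0.1079]), np.float64(0.912))
```

View pics/s3.png

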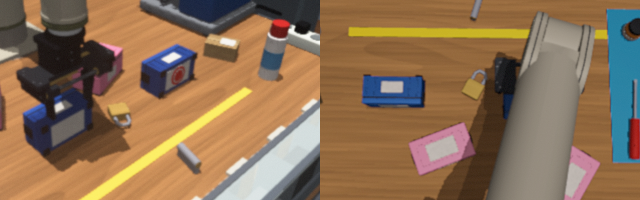

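The right crate has tipped too and shows a plain label. The padlock is undisturbed. Now I'll move to the near side of the stamped crate.

>>> carry_out:
  rows:
    - [-1,0,0,-0.7,0]
    - [-1,0,0,-0.7,0]
    - [-1,0,0,-0.7,0]
    - [-1,0.9,-0.2,0,0]
    - [-1,0.9,-0.2,0,0]
    - [-1,0.9,-0.2,0,0]
    - [-1,0.9,-0.2,0,0]
    - [-1,0.9,-0.2,0,0]
    - [-1,0.9,-0.2,0,0]
    - [-1,0.9,-0.2,0,0]
    - [-1,0.9,-0.2,0,0]
    - [-1,0.9,-0.2,0,0]
    - [-1,0.9,-0.2,0,0]
    - [-1,0.9,-0.2,0,0]
    - [-1,0.9,-0.2,0,0]
    - [-1,0,-0.1,0,0]
    - [-1,0,0,0,0]

```text
time: 10.42
ee_pos: [0.4332, 0.1963, 0.1727]
eef_rot: [0.708, 0.707, 0.002, 0.006]
ft_force: [-0.9, -1.1, 0.4]
width: 0.0868
```

Run:
```python
from h import *
pose()
I={'top':camera('top'),'scene':camera('scene')}
cv2.imwrite('pics/s4.png',np.hstack([I['scene'][130:330,200:520],I['top'][180:380,150:470]]))
print(fit(I,[.47,-.144,0],(.07,.14,.08),('top',)))
```

```text
10.4167 [0.4332 0.1963 0.1727] [[0.002, 1.0, 0.012], [1.0, -0.002, -0.006], [-0.006, 0.012, -1.0]] [-0.9 -1.1  0.4] 0.08680791515605572
(array([ 0.469 , -0.1448,  0.0319]), np.float64(0.094))
```

View pics/s4.png

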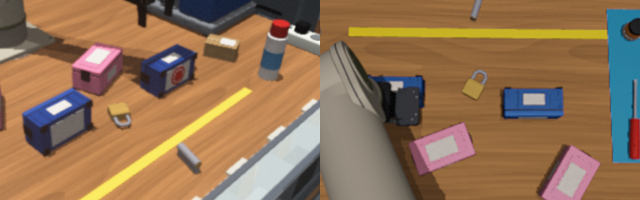

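>>> carry_out:
  rows:
    - [-1,0,-0.4,0.5,0]
    - [-1,0,0,0.8,0]
    - [-1,0,0,0.8,0]
    - [-1,0,0,0.8,0]
    - [-1,0,0,0.8,0]
    - [-1,0,0,0.6,0]
    - [-1,0,0,0,0]

```text
time: 11.1
ee_pos: [0.4291, 0.187, 0.041]
eef_rot: [0.713, 0.701, 0.005, 0.008]
ft_force: [-0.6, 0.1, 0.7]
width: 0.0871
```

>>> carry_out:
  rows:
    - [-1,0.25,0.2,0.05,-0.2]
    - [-1,0,0.2,0,0]
    - [-1,0,0.15,0,0]
    - [-1,0,0.25,0,0]
    - [-1,0,0.3,0,0]
    - [-1,0,0.3,0,0]
    - [-1,0,0.3,0,0]
    - [-1,0,0.3,0,0]
    - [-1,0,0.3,0,0]
    - [-1,0,0.3,0,0]
    - [-1,0,0.2,0,0]
    - [-1,0,0.1,0,0]

```text
time: 12.1
ee_pos: [0.5263, 0.1931, 0.0444]
eef_rot: [0.707, 0.707, 0.004, 0.008]
ft_force: [-3.8, 0.4, -0.5]
width: 0.087
```

Run:
```python
from h import *
pose()
I={'top':camera('top'),'scene':camera('scene')}
cv2.imwrite('pics/s5.png',np.hstack([I['scene'][130:330,200:520],I['top'][180:380,150:470]]))
```

```text
12.1 [0.5263 0.1931 0.0444] [[0.001, 1.0, 0.017], [1.0, -0.0, -0.005], [-0.005, 0.017, -1.0]] [-3.8  0.4 -0.5] 0.0869989331094372
```

View pics/s5.png

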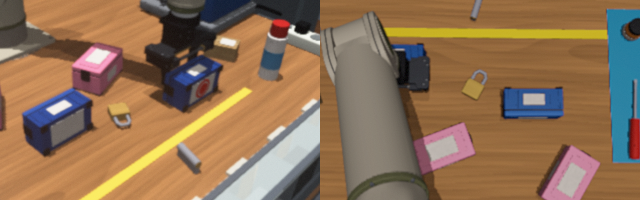

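>>> carry_out:
  rows:
    - [-1,0,0.2,0.1,0]
    - [-1,0,0.3,0.05,0]
    - [-1,0,0.3,0.02,0]
    - [-1,0,0.3,0.02,0]
    - [-1,0,0.3,0.02,0]
    - [-1,0,0.3,0.02,0]
    - [-1,0,0.3,0.02,0]
    - [-1,0,0.3,0.02,0]
    - [-1,0,0.3,0.02,0]
    - [-1,0,0.3,0.02,0]
    - [-1,0,0.3,0.02,0]
    - [-1,0,0.3,0.02,0]
    - [-1,0,0.3,0.02,0]
    - [-1,0,0.3,0.02,0]
    - [-1,0,0.2,0,0]
    - [-1,0,0.1,0,0]
    - [-1,0,0,0,0]

```text
time: 13.62
ee_pos: [0.6558, 0.1983, 0.0389]
eef_rot: [0.705, 0.71, 0.002, 0.003]
ft_force: [-2.0, -0.1, 0.5]
width: 0.0869
```

Run:
```python
from h import *
pose()
I={'top':camera('top'),'scene':camera('scene')}
cv2.imwrite('pics/s6.png',np.hstack([I['scene'][130:330,250:570],I['top'][150:350,150:470]]))
```

```text
13.6167 [0.6558 0.1983 0.0389] [[-0.007, 1.0, 0.008], [1.0, 0.007, -0.002], [-0.002, 0.008, -1.0]] [-2.  -0.1  0.5] 0.08692778950861424
```

View pics/s6.png

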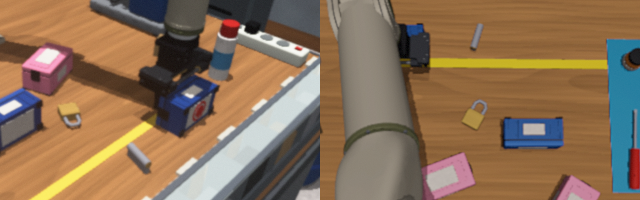

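>>> carry_out:
  rows:
    - [-1,0,0.2,0,0]
    - [-1,0,0.25,0,0]
    - [-1,0,0.25,0,0]
    - [-1,0,0.2,0,0]
    - [-1,0,0.1,0,0]
    - [-1,0,0,0,0]

```text
time: 14.22
ee_pos: [0.687, 0.1989, 0.0391]
eef_rot: [0.704, 0.71, 0.002, 0.003]
ft_force: [-5.9, -1.1, 4.1]
width: 0.0869
```

Now I'll back off, rise and retreat to clear the view.

>>> carry_out:
  rows:
    - [-1,0,-0.2,0,0]
    - [-1,0,-0.5,0,0]
    - [-1,0,-0.8,0,0]
    - [-1,0,-0.8,0,0]
    - [-1,0,-0.4,-0.8,0]
    - [-1,0,0,-0.9,0]
    - [-1,0,0,-0.9,0]
    - [-1,0,0,-0.9,0]
    - [-1,0,0,-0.9,0]
    - [-1,0,0,-0.9,0]
    - [-1,0,0,-0.9,0]
    - [-1,0.5,-0.9,0,0]
    - [-1,0.5,-0.9,0,0]
    - [-1,0.5,-0.9,0,0]
    - [-1,0.5,-0.9,0,0]
    - [-1,0.5,-0.9,0,0]
    - [-1,0.5,-0.9,0,0]
    - [-1,0,0,0,0]

```text
time: 15.72
ee_pos: [0.4337, 0.2874, 0.235]
eef_rot: [0.707, 0.707, 0.015, 0.011]
ft_force: [0.3, 1.7, -0.4]
width: 0.087
```

Run:
```python
from h import *
pose()
I={'top':camera('top'),'scene':camera('scene')}
cv2.imwrite('pics/s7.png',np.hstack([I['scene'][130:430,150:570],I['top'][130:430,90:470]]))
print(fit(I,[.732,.199,0],(.07,.14,.08),('top',)),fit(I,[.469,-.144,0],(.07,.14,.08),('top',)),line(I['top']))
for q,z in(('crate_a_ll',0),('crate_a_lr',0),('crate_a_near',0)):
  for r in pinpoint(q,'scene')+pinpoint(q,'top')*0: print(q,round(r['conf'],2),ground([r['xy']],'scene',z).round(3))
```

```text
15.7167 [0.4337 0.2874 0.235 ] [[-0.0, 0.999, 0.037], [1.0, 0.0, 0.007], [0.007, 0.037, -0.999]] [ 0.3  1.7 -0.4] 0.08701816019204851
(array([0.7332, 0.1991, 0.0085]), np.float64(0.085)) (array([ 0.4696, -0.1447,  0.0313]), np.float64(0.086)) (array([-0.00295779,  0.65949268]), np.float64(-0.3473645458177731), np.float64(0.32890037761397567))
crate_a_ll 0.94 [[0.328 0.101 0.   ]]
crate_a_ll 0.56 [[ 0.287 -0.197 -0.   ]]
crate_a_lr 0.9 [[0.282 0.243 0.   ]]
crate_a_lr 0.71 [[0.707 0.135 0.   ]]
crate_a_lr 0.59 [[ 0.151 -0.115  0.   ]]
crate_a_near 0.95 [[ 0.321 -0.202  0.   ]]
crate_a_near 0.61 [[0.777 0.195 0.   ]]
crate_a_near 0.57 [[ 0.404  0.083 -0.   ]]
```

View pics/s7.png

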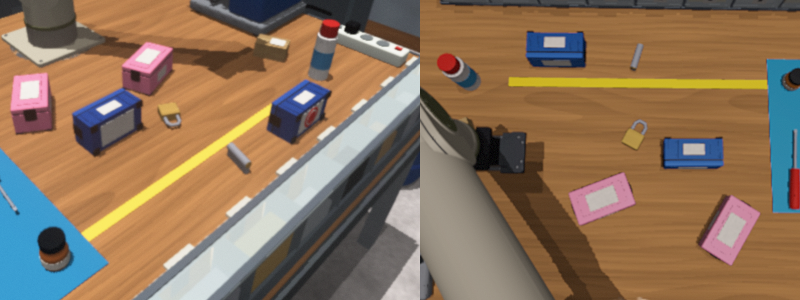

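```bash
python3 -c "
from h import *
print(close_job())"
```

```text
the job is handed in; nothing more can be done
None
```

Both crates are tipped onto their near sides, and I pushed the stamped one (the left crate) upright past the yellow line. I handed the job in at about 16 s of the 61 s allowed.

- **Stamped crate:** in the last top view its rear face is at x ≈ 0.698 m. The far edge of the line is at about 0.671 m, so the crate is about 27 mm past it (limit 50 mm). It sits at y ≈ 0.20 m, within the length of the line.
- **Other crate:** its label is plain. It stands where it was tipped, with its near bottom edge at about 0.505 m, the same as at the start to within 1–2 mm.
- **Bystanders and arm:** the bystanders in the last views look unmoved; I judged this by eye and did not measure it. The gripper is clear of everything.
- **Checks that disagreed:** fitting the crate poses from the scene camera failed at the start because its colour mask did not match, so all final positions come from the top camera alone. In the last scene view the networks' point detections were mostly on look-alikes. The two that fell on the stamped crate, its near lid corner at x ≈ 0.707 m and its near bottom edge at x ≈ 0.777 m, are 9 mm beyond the top-camera figures and still within limits.

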